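Two-button release of a key machine's guard

TASK

Open the sliding guard of the key copying machine: press its two round release buttons together, one fingertip on each, and keep both fully down until the spring has carried the guard all the way open, which takes about four seconds; then let go of the buttons and move clear. Do not press the square stop key between them, do not push the guard itself, and leave the things lying about where they are; nothing is to be picked up.

Things in the scene. Friction and masses are not known exactly. Their poses are not given: they have to be found in the camera images.
- copier: Fixed grey key copying machine. Origin on the bench below the midpoint of the two release buttons; x from the buttons (front edge, near the robot) to the motor at its back, y along the button row to its left, z up. Body x -50..250, y -180..180 mm, deck at z 70 mm; guard from x 75 mm back, top z 117 mm; white motor x 170..240, top z 138 mm. Turned up to 0.45 rad either way.
- release_left_top (a point): Centre of the top face of the left (machine +y) round release button: black upright cylinder 28 mm across, its top 20 mm above the deck (z = 90 mm) when up. At (0, +32 mm) in the machine's frame; the button centres are 64 mm apart. It moves down with the button.
- release_right_top (a point): The same for the right round release button, at (0, -32 mm) in the machine's frame.
- release_left (a joint): Travel of the left release button, m: 0 up, 0.008 fully down. Springs back by itself; 1.5 N starts it, 4.5 N holds it fully down (9 N for the pair). Beyond 5 mm its catch pin is clear of the guard.
- release_right (a joint): The same for the right release button.
- stop_key_top (a point): Centre of the top of the square black stop key, 14 mm wide, midway between the release buttons; its top is only 8 mm above the deck (z = 78 mm), 4 mm lower than the release buttons when those are fully down.
- stop_key (a joint): Travel of the stop key, m: 0 up, 0.003 fully down. Must stay up.
- guard_top (a point): Centre of the top of the sliding guard, a black hood with ribs across its top, 75 (x) x 110 (y) x 47 mm high on rails on the deck, centred 115 mm behind the row of buttons; it covers the key vice.
- guard (a joint): Opening of the guard, m: 0 shut, 0.07 fully open; slides to the machine's +y. A spring drives it open at about 20 mm/s (some 4 s in all), only while both release buttons are down; if either comes up, a catch stops it at the next notch (14 mm apart) and both must be pressed again. Fully open, it stays open when the buttons are let go.
- padlock: Bystander, loose: brass padlock lying flat on the machine's deck, 42 x 46 x 20 mm; origin at the centre of its underside. Leave alone.
- lock_barrel: Bystander, loose: brass lock cylinder on the deck, 62 mm long, 32 mm high; origin at the centre of its underside. Leave alone.
- key_blank: Bystander, loose: steel key blank lying on the bench in front of the machine, 58 mm long, 4 mm thick; origin at the centre of its underside. Leave alone.
- flat_file: Bystander, loose: file with a wooden handle lying on the bench to the left of the machine, 240 mm long; origin at the centre of its underside. Leave alone.
- oil_can: Bystander, loose: standing can, 52 mm across, 130 mm high, to the left of the machine; origin at the centre of its underside. Leave alone.
- blank_box: Bystander, loose: cardboard box 70 x 100 x 45 mm to the right of the machine; origin at the centre of its underside. Leave alone.
- screw_bowl: Bystander, loose: steel bowl 90 mm across, 35 mm high, to the right of the machine; origin at the centre of its underside. Leave alone.

How it is judged:
On the way, in this order (a step that is already met when the one before it is completed fails the run):
1. both release buttons are pressed down together, a finger on each (value of joint each of release_left, release_right above 0.0055 m and contact force between the fingers and release_left_c0 above 0.3 N and contact force between the fingers and release_right_c0 above 0.3 N and value of joint guard below 0.05 m), for 0.2 s.
2. the guard has run fully open while both buttons are still held down by the fingers (value of joint each of release_left, release_right above 0.0055 m and contact force between the fingers and release_left_c0 above 0.3 N and contact force between the fingers and release_right_c0 above 0.3 N and value of joint guard above 0.066 m), for 0.2 s.
At the end, for the whole second after the job is handed in: The guard stands fully open (within 4 mm), both release buttons are up again (within 2 mm), the stop key is up, and every loose thing lies within 20 mm of where it was (value of joint guard above 0.066 m and value of joint each of release_left, release_right below 0.002 m and value of joint stop_key below 0.001 m and distance of each of padlock, lock_barrel, key_blank, flat_file, oil_can, blank_box, screw_bowl from where it was at the start of the episode below 0.02 m); the robot touches nothing.
It fails at once if one release button pressed fully (over 6.5 mm) while the other is still up (under 1.5 mm) ((value of joint release_left above 0.0065 m and value of joint release_right below 0.0015 m) or (value of joint release_right above 0.0065 m and value of joint release_left below 0.0015 m)).
It fails at once if the stop key pressed (value of joint stop_key above 0.0015 m).
It fails at once if the guard pushed by the robot (over 2 N) (contact force between any of the fingers, the arm and guard above 2 N).
It fails at once if a loose thing picked up or moved by more than 30 mm (distance of any of padlock, lock_barrel, key_blank, flat_file, oil_can, blank_box, screw_bowl from where it was at the start of the episode above 0.03 m).
It also fails if it takes over 38 s, if anything falls off the work surface, if the arm or the gripper's body presses on something with over 40 N, if the wrist force passes 120 N, or if a joint passes its speed limit or range.

ROBOT

A 7-joint arm with a two-finger parallel gripper is mounted at the origin on the work surface. World frame = base frame: x ahead of the robot, y to its left, z up, the work surface at z = 0. Lengths are in m, angles in rad, forces in N, time in s.
With the tool pointing down it reaches from about 0.425 to 0.925 m from the base axis. Payload 6.8 kg.
Tool frame: the origin (TCP) lies midway between the tips of the shut fingers; the grasp point (between the pads) lies 19 mm behind it (bot.pinch_z is the distance from the TCP to the grasp point, in m); x points along the fingers, y is the direction in which the jaws open and shut, and the axes are right-handed (so a half turn about x gives the same grasp; the last joint's range is limited). The gripper opens to 85 mm and grips with 20 to 120 N. Pads are 22 mm wide; open, the fingers measure 114 mm over their backs; the gripper's body (76 mm by 85 mm) begins 54 mm behind the grasp point. The pads swing forward as they close: fully open they stand 13 mm farther back than shut.
Start: joints at [1.237, 0.477, 0.022, 1.555, -0.011, 1.109, -0.083], TCP at [0.151, -0.658, 0.231] pointing down, gripper open.
Joint ranges: [-2.96, 2.96], [-0.34, 2.1], [-1.41, 1.46], [0.24, 2.44], [-1.37, 4.51], [0.17, 1.92], [-2.96, 2.96]. Speed limits (rad/s): [2.39, 2.39, 3.14, 3.14, 3.14, 3.14, 3.14].

INTERFACE

Orientations are given as a unit quaternion [w, x, y, z].
In Python, from station import bot gives the robot as it stands. The module is installed in compiled form; this text tells all that it offers.
- The arm moves only by the tool step_arm, never from a script. Its argument "plan" is a list of rows, each a list of 6 numbers: the shift along the tool's x, y, z in units of 40 mm (1.0 is 40 mm), then the turn, a rotation vector about the tool's x, y, z in units of 360 degrees (1.0 is 360 degrees). In form: [[dx, dy, dz, ax, ay, az], ...]. A call has 1 to 8 rows; each row shifts and turns the commanded pose from where the row before left it, along the tool's axes as they then stand; what a row does not reach is not made up. A row lasts 1/8 s, in which the tool goes at most 62.5 mm and 10.7 degrees, less where a joint would pass 70% of its speed; a pose out of reach is approached as far as the arm can. A call with a number of a shift or a turn outside -1 to 1 is refused whole. A call with a gripper value outside its range is refused whole. "fingers" is the closure, from -1 (fully open) to 1 (shut), set as the call begins (left out, the last holds). The fingers move at their own pace and stop on an object; "force" is the grip in N (left out, the last holds). Time passes only in rows, so rows that do not move let the fingers close. It gives the time, the measured TCP pose, the force and the opening at its end, in the units of the state.
- bot.get_obs(): the state, without advancing time (a new reading comes with each control period).
- bot.read_camera(name): name is "side" or "top" or "wrist"; returns (picture, depth): 384x512x3 uint8, red, green, blue; 384x512 float32, m along the optical axis (not along the pixel's ray), 0 where there is no reading.
- bot.camera_model(name): a dict with "mtx" (3x3 intrinsics, pixels), "origin" and "rotation" of the camera in the world; the wrist camera has in their place "T_tool_cam" (4x4, takes a point from camera to tool coordinates, whose origin is the TCP and whose axes are the tool frame's). Camera axes: x right, y up, looking along -z (the intrinsics and any distortion apply to the point x, -y, -z); pixel columns grow to the right and rows downward; lengths in m; the calibration is good to about 2 mm. A picture is of the moment at which its call begins: read the wrist's pose just before it. camera_model takes no time and is no camera call.
- bot.hand_in(): hands the job in, once; it reports no verdict.
The state is a dict: "t": time; "q": joint angles; "joint_vel": joint speeds; "joint_torque": joint torques, N m; "eef_pos": TCP position; "tool_rot": TCP orientation; "contact_force": force on the tool from outside, world axes, zero at the start; "torque": the same for the moment, N m; "gripper_width": opening from 0.0 (shut) to 1.0 (fully open).
Only numpy, scipy, OpenCV 4.12 (cv2) and the standard library are available. Lean on these libraries where they do the work, as an engineer would, in place of code of your own. Each camera call takes 0.05 s, during which the arm holds its last target.

## Working session

There is one attempt and no reset: what is moved stays moved. The work goes in short steps, Python scripts to look and compute and a tool call to move; the robot and the scene stay as the last step left them, time stands still between calls to the robot, and variables do not carry over. Pictures are saved under pics/ and viewed, and the job is handed in when it is done.

Besides the shell and the picture viewer there is one more tool, called after "Request:" as a command line: name --pt "numbers of a row" for each row, then --argument value for the rest. step_arm: Moves the arm, as the interface text tells. Shifts and turns lie within -1 to 1; 1 stands for 40 mm of shift or 360 degrees of turn. Its arguments: {"type":"object","properties":{"plan":{"type":"array"},"fingers":{"type":"number"},"force":{"type":"number"}},"required":["plan"]}

```bash
mkdir -p pics
cat > h.py <<'E'
import numpy as np, cv2
from station import bot
from scipy.spatial.transform import Rotation as R
def rot(q): return R.from_quat([q[1],q[2],q[3],q[0]]).as_matrix()
def rays(m,px):
    px=np.asarray(px,float).reshape(-1,2);K=np.array(m['mtx'])
    d=np.c_[(px[:,0]-K[0,2])/K[0,0],-(px[:,1]-K[1,2])/K[1,1],-np.ones(len(px))]
    return d@np.array(m['rotation']).T
def onplane(m,px,z):
    d=rays(m,px);o=np.array(m['origin'])
    return o+d*((z-o[2])/d[:,2])[:,None]
E
python3 - <<'E'
from h import *
o=bot.get_obs();print(o)
for n in('top','side'):
    p,d=bot.read_camera(n);np.savez(n+'.npz',p=p,d=d);cv2.imwrite(f'pics/{n}0.png',p[:,:,::-1]);print(bot.camera_model(n))
print(bot.camera_model('wrist'))
E
```

```text
{'t': 0.0, 'q': array([ 1.23693535,  0.47780817,  0.02231173,  1.55640308, -0.01151165,
        1.10930099, -0.08312115]), 'joint_vel': array([-1.26510404e-05, -5.67143938e-04, -2.01180748e-03, -1.32645909e-03,
        8.09105781e-04, -1.93631059e-03,  1.13489333e-03]), 'joint_torque': array([-1.63935107e-03, -5.96456265e+01,  1.60741836e+00, -2.81199056e+01,
        1.24703109e-02,  9.26051434e-03,  1.25069900e-05]), 'eef_pos': array([ 0.15097813, -0.6573149 ,  0.23034018]), 'tool_rot': array([-0.07903237, -0.70249568, -0.08028038,  0.70271528]), 'contact_force': array([ 0.21740803,  0.22941948, -0.5692419 ]), 'torque': array([ 0.00959382, -0.01236543,  0.01486893]), 'gripper_width': 1.0003457137275433}
{'mtx': array([[423.29312092,   0.        , 258.45918912],
       [  0.        , 423.29312092, 190.17901598],
       [  0.        ,   0.        ,   1.        ]]), 'origin': array([0.48580185, 0.04595465, 1.16790402]), 'rotation': array([-0.70215182, -0.04056169,  0.02775602,  0.71032892])}
{'mtx': array([[469.94755758,   0.        , 256.12366664],
       [  0.        , 469.94755758, 192.14058039],
       [  0.        ,   0.        ,   1.        ]]), 'origin': array([ 0.51653109, -0.7397895 ,  1.02652028]), 'rotation': array([ 0.93787603,  0.34543616, -0.01997919, -0.02575371])}
{'mtx': array([[335.01162367,   0.        , 258.93132317],
       [  0.        , 335.01162367, 192.69814774],
       [  0.        ,   0.        ,   1.        ]]), 'T_tool_cam': array([[ 5.74933427e-04,  3.26373862e-01, -9.45240589e-01,
        -1.43326756e-01],
       [ 9.99999800e-01,  5.99741729e-05,  6.28948145e-04,
        -4.58516721e-04],
       [ 2.61962258e-04, -9.45240762e-01, -3.26373763e-01,
        -8.32516894e-02],
       [ 0.00000000e+00,  0.00000000e+00,  0.00000000e+00,
         1.00000000e+00]])}
```

```bash
sed -i "s/np.array(m\['rotation'\])/rot(m['rotation'])/" h.py
python3 - <<'E'
from h import *
print(rot(bot.get_obs()['tool_rot']).round(3))
E
```

```text
[[-0.     0.224 -0.975]
 [ 0.002 -0.975 -0.224]
 [-1.    -0.002  0.   ]]
```

View pics/top0.png

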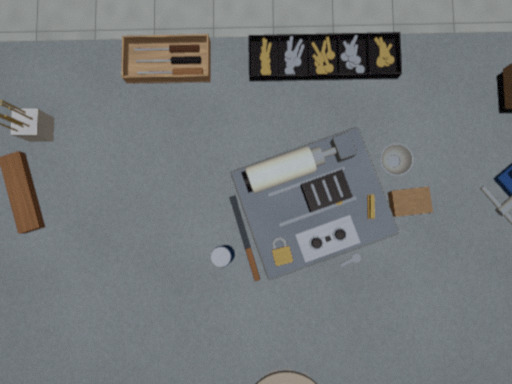

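View pics/side0.png

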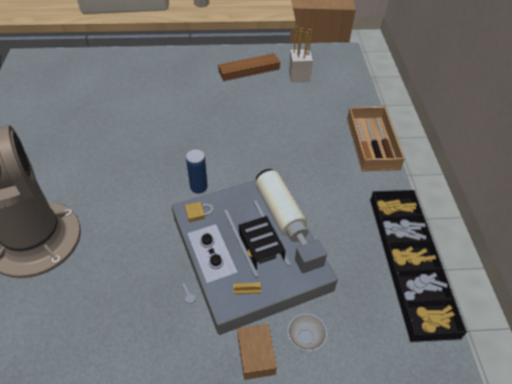

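Run:
```python
from h import *
a=np.load('top.npz')['p'];b=np.load('side.npz')['p']
A=cv2.resize(a[205:275,285:370],None,fx=6,fy=6,interpolation=cv2.INTER_NEAREST)
B=cv2.resize(b[220:285,180:245],None,fx=6,fy=6,interpolation=cv2.INTER_NEAREST)
cv2.imwrite('pics/cA.png',A[:,:,::-1]);cv2.imwrite('pics/cB.png',B[:,:,::-1])
for n,im,(r0,r1,c0,c1) in(('top',a,(225,255,305,352)),('side',b,(228,272,196,228))):
    m=bot.camera_model(n);g=im.max(2)[r0:r1,c0:c1]
    for th in(45,60,75):
        k,l,s,c=cv2.connectedComponentsWithStats((g<th).astype(np.uint8))
        for i in range(1,k):
            if s[i,4]>8:
                p=c[i]+[c0,r0];print(n,th,s[i],p.round(2),onplane(m,p,.09 if s[i,4]>50 else .078)[0].round(4))
```

```text
top 60 [30  5 10  9 55] [339.78 233.58] [ 0.4778 -0.1392  0.09  ]
top 60 [ 7 14  9  8 45] [315.76 242.04] [ 0.4569 -0.0796  0.078 ]
top 75 [30  5 10  9 75] [339.65 233.95] [ 0.4769 -0.1389  0.09  ]
top 75 [ 7 13 10 10 74] [316.09 242.34] [ 0.4565 -0.079   0.09  ]
top 75 [21 12  4  4 14] [327.5  238.29] [ 0.4661 -0.1097  0.078 ]
side 45 [ 7  7  8  9 63] [206.54 239.03] [ 0.456 -0.086  0.09 ]
side 45 [15 27  9 10 72] [215.28 259.81] [ 0.4767 -0.1456  0.09  ]
side 60 [ 6  6 10 10 77] [206.56 238.9 ] [ 0.4561 -0.0856  0.09  ]
side 60 [14 21  3  4 11] [211.09 250.64] [ 0.4663 -0.1118  0.078 ]
side 60 [15 27 10 11 85] [215.35 259.82] [ 0.4768 -0.1457  0.09  ]
side 75 [ 6  6 10 11 87] [206.48 239.03] [ 0.4559 -0.086   0.09  ]
side 75 [13 21  5  4 16] [211.   250.62] [ 0.4661 -0.1118  0.078 ]
side 75 [15 27 10 11 93] [215.45 259.86] [ 0.4771 -0.1458  0.09  ]
```

Request:
step_arm --pt "0 -0.3 -0.3 -0.017 0 0" --pt "0 -0.7 -0.8 0 0 0" --pt "0 -0.75 -0.85 0 0 0" --pt "0 -0.75 -0.85 0 0 0" --pt "0 -0.75 -0.85 0 0 0" --pt "0 -0.75 -0.85 0 0 0" --pt "0 -0.75 -0.85 0 0 0" --pt "0 -0.75 -0.85 0 0 0" --fingers -0.15 --force 40

```text
t: 1.1
eef_pos: [0.3157, -0.3683, 0.2311]
tool_rot: [-0.117, -0.697, -0.117, 0.697]
contact_force: [0.8, -0.4, -0.3]
gripper_width: 0.574
```

Request:
step_arm --pt "0 -0.75 -0.85 0 0 0" --pt "0 -0.75 -0.85 0 0 0" --pt "0 -0.75 -0.85 0 0 0" --pt "0 -0.75 -0.85 0 0 0" --pt "0 -0.7 -0.85 0 0 0" --pt "0 -0.5 -0.7 0 0 0" --pt "0 -0.3 -0.4 0 0 0" --pt "0 0 0 0 0 0"

```text
t: 2.1
eef_pos: [0.4592, -0.1285, 0.2311]
tool_rot: [-0.118, -0.697, -0.118, 0.697]
contact_force: [-0.3, -0.8, -0.0]
gripper_width: 0.571
```

```bash
cat > w.py <<'E'
from h import *
import sys
def wrist(n):
    o=bot.get_obs();p,d=bot.read_camera('wrist')
    Rt=rot(o['tool_rot']);T=np.eye(4);T[:3,:3]=Rt;T[:3,3]=o['eef_pos']
    W=T@np.array(bot.camera_model('wrist')['T_tool_cam'])
    np.savez(n+'.npz',p=p,d=d,W=W,Rt=Rt,e=o['eef_pos']);cv2.imwrite(f'pics/{n}.png',p[:,:,::-1])
    print(o['eef_pos'],o['gripper_width'],o['contact_force'],o['q']);print(Rt.round(3))
def wplane(W,px,z):
    K=np.array(bot.camera_model('wrist')['mtx']);px=np.asarray(px,float).reshape(-1,2)
    d=np.c_[(px[:,0]-K[0,2])/K[0,0],-(px[:,1]-K[1,2])/K[1,1],-np.ones(len(px))]@W[:3,:3].T
    return W[:3,3]+d*((z-W[2,3])/d[:,2])[:,None]
if __name__=='__main__': wrist(sys.argv[1])
E
python3 w.py w1
```

```text
[ 0.45918658 -0.12847411  0.23107433] 0.5706368612964817 [-0.32535992 -0.75095146 -0.0489854 ] [ 0.48596801  0.17528625 -0.38202208  1.99307799  0.07727099  0.98733501
 -1.16851016]
[[-0.     0.329 -0.944]
 [ 0.001 -0.944 -0.329]
 [-1.    -0.001  0.   ]]
```

View pics/w1.png

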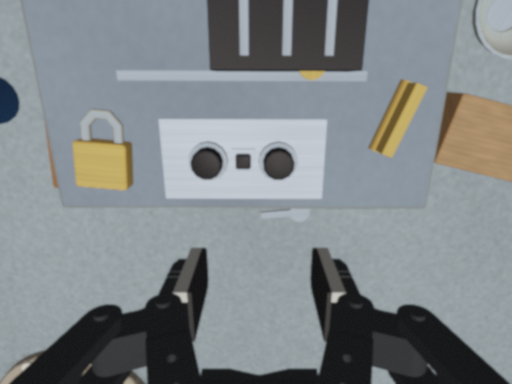

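```bash
python3 - <<'E'
from w import *
f=np.load('w1.npz');p,d,W,Rt,e=[f[k] for k in('p','d','W','Rt','e')]
g=p.max(2)[140:185,180:310]
L=[]
for th in(60,75,90):
  k,l,s,c=cv2.connectedComponentsWithStats((g<th).astype(np.uint8))
  for i in range(1,k):
    if s[i,4]>60:
      q=c[i]+[180,140];z=.09 if s[i,4]>400 else .078
      w=wplane(W,q,z)[0];print(th,s[i],q.round(1),w.round(4),d[int(q[1]),int(q[0])],'tool',(Rt.T@(w-e)).round(4))
# panel edges angle
hsv=(p.min(2)>175).astype(np.uint8);hsv[:110]=0;hsv[205:]=0;hsv[:,:155]=0;hsv[:,335:]=0
c=max(cv2.findContours(hsv,0,2)[0],key=cv2.contourArea);r=cv2.boxPoints(cv2.minAreaRect(c));print(r)
w=wplane(W,r,.071);print(w.round(4));print('ctr',w.mean(0).round(4))
# finger tip points in tool frame via depth
K=np.array(bot.camera_model('wrist')['mtx']);T=np.array(bot.camera_model('wrist')['T_tool_cam'])
for r in(245,249,252,256,262,270):
  o=[]
  for c in range(160,365):
    z=d[r,c]
    if 0<z<.25:
      v=np.array([(c-K[0,2])/K[0,0]*z,-(r-K[1,2])/K[1,1]*z,-z,1]);o.append((c,*(T@v)[:3].round(4)))
  print(r,len(o))
  if o:
    o=np.array(o);
    for s in (o[o[:,0]<256],o[o[:,0]>256]):
      if len(s): print('  ',s[0],s[len(s)//2],s[-1])
E
python3 - <<'E'
import cv2
im=cv2.imread('pics/w1.png')[235:345,140:380]
cv2.imwrite('pics/w1c.png',cv2.convertScaleAbs(cv2.resize(im,None,fx=3,fy=3),alpha=1.8))
E
```

```text
60 [ 12   8  29  30 367] [204.3 163.7] [ 0.4509 -0.0779  0.078 ] 0.29138792 tool [ 0.1531 -0.0504 -0.0088]
60 [85  9 25 17 99] [275.  153.4] [ 0.481  -0.1353  0.078 ] 0.28908917 tool [ 0.1531  0.0137 -0.0184]
75 [ 12   8  30  30 674] [206.4 163. ] [ 0.4557 -0.0803  0.09  ] 0.29122624 tool [ 0.1411 -0.0465 -0.0125]
75 [ 84   8  29  30 563] [278. 164.] [ 0.4754 -0.1396  0.09  ] 0.2908972 tool [ 0.1411  0.0159 -0.0116]
75 [ 57  15  12  13 151] [242.5 161. ] [ 0.4647 -0.1099  0.078 ] 0.3023904 tool [ 0.1531 -0.0157 -0.0114]
90 [ 12   8  30  31 718] [206.5 162.7] [ 0.4559 -0.0804  0.09  ] 0.29122624 tool [ 0.1411 -0.0464 -0.0128]
90 [ 84   8  29  31 708] [278.1 163. ] [ 0.4762 -0.1393  0.09  ] 0.2908972 tool [ 0.1411  0.016  -0.0125]
90 [ 57  15  13  13 163] [242.9 161. ] [ 0.4649 -0.1102  0.078 ] 0.30167076 tool [ 0.1531 -0.0153 -0.0114]
[[159. 119.]
 [326. 119.]
 [326. 198.]
 [159. 198.]]
[[ 0.4749 -0.0278  0.071 ]
 [ 0.5239 -0.1682  0.071 ]
 [ 0.4548 -0.1975  0.071 ]
 [ 0.4018 -0.0456  0.071 ]]
ctr [ 0.4639 -0.1098  0.071 ]
245 0
249 32
   [ 1.90e+02 -8.80e-03 -3.17e-02 -1.00e-02] [ 1.
[... 568 characters left out ...]
[ 2.06e+02 -5.60e-03 -2.53e-02 -4.60e-03]
   [ 3.11e+02 -4.50e-03  2.38e-02 -4.00e-03] [ 3.21e+02 -1.48e-02  2.63e-02 -9.80e-03] [ 3.30e+02 -1.53e-02  3.01e-02 -1.01e-02]
262 66
   [ 1.74e+02 -1.32e-02 -3.82e-02 -5.90e-03] [ 1.90e+02 -1.97e-02 -2.96e-02 -9.80e-03] [ 2.06e+02 -5.70e-03 -2.54e-02 -1.50e-03]
   [ 3.11e+02 -5.20e-03  2.38e-02 -1.20e-03] [ 3.27e+02 -2.00e-02  2.79e-02 -1.00e-02] [ 3.43e+02 -1.35e-02  3.65e-02 -6.10e-03]
270 77
   [ 1.69e+02 -2.14e-02 -3.83e-02 -7.00e-03] [ 1.89e+02 -2.70e-02 -2.86e-02 -1.05e-02] [ 2.07e+02 -4.60e-03 -2.54e-02  3.50e-03]
   [ 3.10e+02 -4.00e-03  2.38e-02  3.90e-03] [ 3.29e+02 -2.68e-02  2.74e-02 -1.04e-02] [ 3.48e+02 -2.00e-02  3.70e-02 -6.10e-03]
```

View pics/w1c.png

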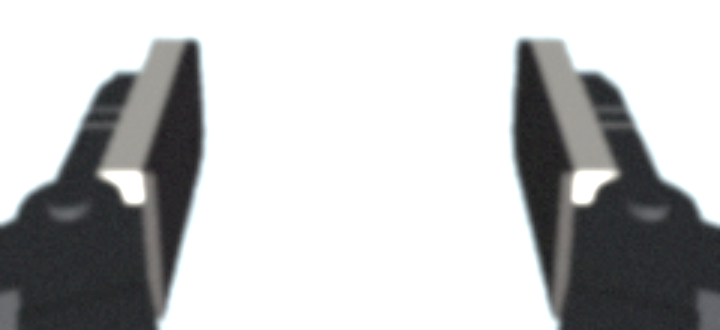

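Request:
step_arm --pt "0.3 -0.2 -0.15 0 0 0" --pt "0.7 -0.16 -0.15 0 0 0" --pt "0.7 0 0 0 0 0" --pt "0.7 0 0 0 0 0" --pt "0.4 0 0 0 0 0" --pt "0.2 0 0 0 0 0" --pt "0 0 0 0 0 0" --fingers -0.33

```text
t: 3.02
eef_pos: [0.4654, -0.1124, 0.1112]
tool_rot: [-0.117, -0.697, -0.117, 0.697]
contact_force: [0.1, -0.0, -0.5]
gripper_width: 0.662
```

```bash
python3 w.py w2
python3 - <<'E'
from h import *
p,d=bot.read_camera('side');cv2.imwrite('pics/s2.png',cv2.resize(p[170:310,150:330],None,fx=4,fy=4)[:,:,::-1])
E
```

```text
[ 0.46541144 -0.1124051   0.11121766] 0.6619597713988269 [ 0.06254272 -0.00171874 -0.52253803] [ 0.41744307  0.34693657 -0.36677524  2.10236132  0.18537428  0.72255297
 -1.30753563]
[[-0.     0.326 -0.945]
 [ 0.    -0.945 -0.326]
 [-1.    -0.     0.   ]]
```

View pics/w2.png

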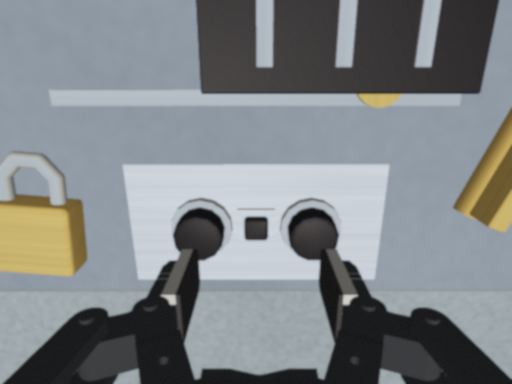

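View pics/s2.png

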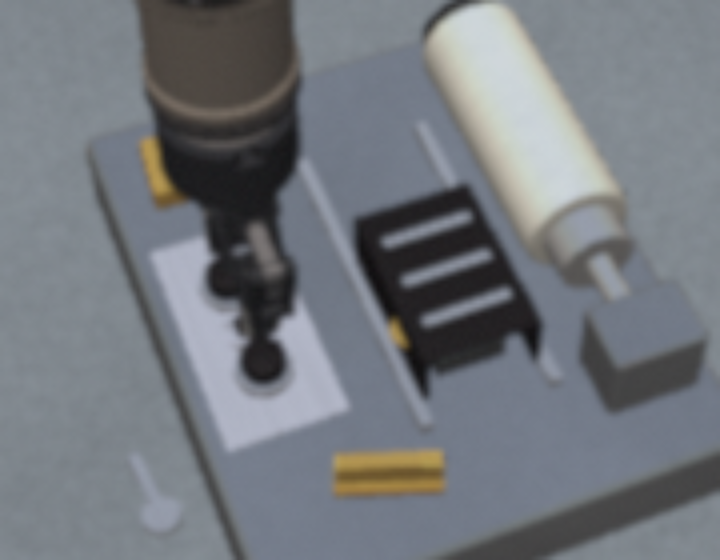

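Run:
```python
from w import *
f=np.load('w2.npz');p,d,W,Rt,e=[f[k] for k in('p','d','W','Rt','e')]
for q,z in(([199,234],.09),([312,234],.09),([256,228],.078)):
  w=wplane(W,q,z)[0];print(w.round(4),'tool',(Rt.T@(w-e)).round(4),d[q[1],q[0]])
K=np.array(bot.camera_model('wrist')['mtx']);T=np.array(bot.camera_model('wrist')['T_tool_cam'])
def tp(r,c):
    z=d[r,c];return (T@np.array([(c-K[0,2])/K[0,0]*z,-(r-K[1,2])/K[1,1]*z,-z,1]))[:3].round(4)
for r in(251,256,262,268):
  print(r,[tp(r,c).tolist() for c in (185,190,195,198,322,326,331,336)])
for r in (215,225,235,243): print(r,tp(r,205),tp(r,308))
```

```text
[ 0.4572 -0.0801  0.09  ] tool [ 0.0212 -0.0332 -0.0028] 0.17898978
[ 0.4772 -0.1381  0.09  ] tool [ 0.0212  0.0281 -0.0028] 0.18194543
[ 0.4653 -0.1099  0.078 ] tool [ 0.0332 -0.0024 -0.0008] 0.19304705
251 [[-0.0108, -0.0336, -0.0101], [-0.0106, -0.0314, -0.01], [-0.0099, -0.0293, -0.0096], [0.0205, -0.0342, 0.0072], [-0.0099, 0.0276, -0.0096], [-0.0103, 0.0293, -0.0098], [-0.0109, 0.0314, -0.0102], [-0.0111, 0.0336, -0.0103]]
256 [[-0.015, -0.0327, -0.01], [-0.0148, -0.0306, -0.0099], [-0.0111, -0.0292, -0.0078], [0.0209, -0.0345, 0.0106], [-0.0121, 0.0273, -0.0083], [-0.0146, 0.0285, -0.0097], [-0.0153, 0.0305, -0.0101], [-0.0159, 0.0325, -0.0105]]
262 [[-0.0204, -0.0316, -0.0102], [-0.1433, -0.0006, -0.0833], [-0.0122, -0.0292, -0.0054], [-0.0057, -0.0292, -0.0015], [-0.0115, 0.0276, -0.005], [-0.0192, 0.0277, -0.0095], [-0.0212, 0.0293, -0.0107], [-0.0201, 0.0316, -0.0101]]
268 [[-0.0241, -0.0308, -0.0096], [-0.0225, -0.0292, -0.0086], [-0.0119, -0.0294, -0.0021], [-0.0068, -0.0291, 0.0011], [-0.0132, 0.0274, -0.0029], [-0.0206, 0.0275, -0.0075], [-0.0257, 0.0284, -0.0106], [-0.0252, 0.0305, -0.0103]]
215 [ 0.0245 -0.0299 -0.0126] [ 0.0234  0.0258 -0.013 ]
225 [ 0.0203 -0.0295 -0.0086] [ 0.0206  0.0256 -0.0084]
235 [ 0.0217 -0.0301 -0.0019] [ 0.021   0.0259 -0.0023]
243 [ 0.0205 -0.0301  0.0023] [0.0203 0.0261 0.0022]
```

Request:
step_arm --pt "0.2 -0.04 -0.04 0 0 0" --pt "0.25 0 0 0 0 0" --pt "0.15 0 0 0 0 0" --pt "0 0 0 0 0 0"

```text
t: 3.62
eef_pos: [0.4659, -0.1102, 0.0866]
tool_rot: [-0.117, -0.697, -0.117, 0.698]
contact_force: [0.2, -0.0, -0.2]
gripper_width: 0.668
```

Request:
step_arm --pt "0.1 0 0 0 0 0" --pt "0 0 0 0 0 0"

```text
t: 3.88
eef_pos: [0.4666, -0.1103, 0.0834]
tool_rot: [0.117, 0.697, 0.117, -0.697]
contact_force: [-1.0, 1.3, 3.3]
gripper_width: 0.665
```

Request:
step_arm --pt "0.05 0 0 0 0 0" --pt "0 0 0 0 0 0"

```text
t: 4.12
eef_pos: [0.4666, -0.1103, 0.0816]
tool_rot: [0.117, 0.697, 0.117, -0.697]
contact_force: [-1.7, 0.8, 5.5]
gripper_width: 0.668
```

Request:
step_arm --pt "0.1 0 0 0 0 0" --pt "0.08 0 0 0 0 0" --pt "0 0 0 0 0 0"

```text
t: 4.5
eef_pos: [0.4668, -0.1104, 0.0773]
tool_rot: [0.118, 0.697, 0.116, -0.697]
contact_force: [-13.1, 3.1, 42.3]
gripper_width: 0.665
```

```bash
python3 -c "
from h import *
o=bot.get_obs();print(o['eef_pos'],o['contact_force'],o['torque'])"; python3 w.py w3
```

```text
[ 0.46678846 -0.11035919  0.07726992] [-13.11331125   3.10718982  42.32681033] [ 0.61788791  2.99195555 -0.03283027]
[ 0.46678846 -0.11035919  0.07726992] 0.6653889414315078 [-13.11331125   3.10718982  42.32681033] [ 0.39093316  0.4040799  -0.34672542  2.12333789  0.22628822  0.64778181
 -1.34991354]
[[ 0.     0.326 -0.945]
 [-0.002 -0.945 -0.326]
 [-1.     0.002  0.   ]]
```

View pics/w3.png

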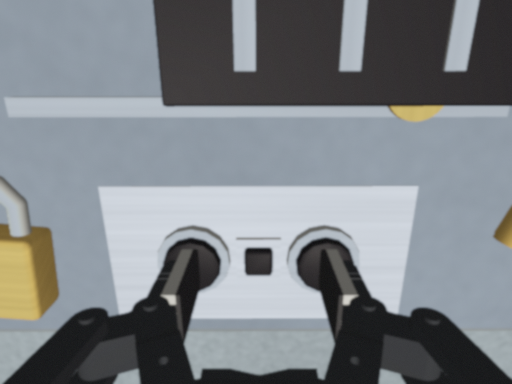

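Request:
step_arm --pt "-0.025 0 0 0 0 0" --pt "0 0 0 0 0 0" --pt "0 0 0 0 0 0" --pt "0 0 0 0 0 0" --pt "0 0 0 0 0 0" --pt "0 0 0 0 0 0"

```text
t: 5.3
eef_pos: [0.4668, -0.1103, 0.0774]
tool_rot: [0.117, 0.698, 0.116, -0.697]
contact_force: [-9.0, 2.3, 30.3]
gripper_width: 0.67
```

```bash
python3 w.py w4
```

```text
[ 0.46675703 -0.11033578  0.07742661] 0.669928856641987 [-9.03140603  2.25037178 30.33288989] [ 0.39163307  0.40373719 -0.3471304   2.12341737  0.22546951  0.64775186
 -1.34883883]
[[ 0.001  0.326 -0.945]
 [-0.001 -0.945 -0.326]
 [-1.     0.001 -0.   ]]
```

View pics/w4.png

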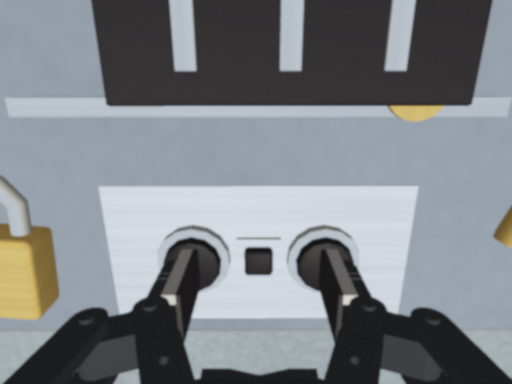

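The guard is sliding left (its left edge has moved from column 165 to 107), both pads sit on the buttons and the stop key is clear. I'll hold.

Request:
step_arm --pt "0 0 0 0 0 0" --pt "0 0 0 0 0 0" --pt "0 0 0 0 0 0" --pt "0 0 0 0 0 0" --pt "0 0 0 0 0 0" --pt "0 0 0 0 0 0" --pt "0 0 0 0 0 0" --pt "0 0 0 0 0 0"

```text
t: 6.35
eef_pos: [0.4667, -0.1104, 0.0774]
tool_rot: [0.117, 0.698, 0.116, -0.697]
contact_force: [-8.8, 3.2, 31.1]
gripper_width: 0.67
```

Request:
step_arm --pt "0 0 0 0 0 0" --pt "0 0 0 0 0 0" --pt "0 0 0 0 0 0" --pt "0 0 0 0 0 0" --pt "0 0 0 0 0 0" --pt "0 0 0 0 0 0" --pt "0 0 0 0 0 0" --pt "0 0 0 0 0 0"

```text
t: 7.35
eef_pos: [0.4667, -0.1103, 0.0774]
tool_rot: [0.117, 0.697, 0.116, -0.697]
contact_force: [-8.8, 1.4, 30.6]
gripper_width: 0.664
```

Request:
step_arm --pt "0 0 0 0 0 0" --pt "0 0 0 0 0 0" --pt "0 0 0 0 0 0" --pt "0 0 0 0 0 0" --pt "0 0 0 0 0 0" --pt "0 0 0 0 0 0" --pt "0 0 0 0 0 0" --pt "0 0 0 0 0 0"

```text
t: 8.35
eef_pos: [0.4667, -0.1103, 0.0774]
tool_rot: [0.117, 0.698, 0.116, -0.697]
contact_force: [-9.7, 2.0, 31.7]
gripper_width: 0.665
```

```bash
python3 w.py w5
python3 - <<'E'
from h import *
p,d=bot.read_camera('top');cv2.imwrite('pics/t5.png',cv2.resize(p[115:285,215:415],None,fx=3,fy=3)[:,:,::-1])
E
```

```text
[ 0.46674812 -0.11030699  0.07739825] 0.6653018892283209 [-9.65176013  2.03914763 31.70708937] [ 0.39160992  0.40378352 -0.34715068  2.12344353  0.22546944  0.64770984
 -1.34881998]
[[ 0.001  0.326 -0.945]
 [-0.001 -0.945 -0.326]
 [-1.     0.001 -0.   ]]
```

View pics/w5.png

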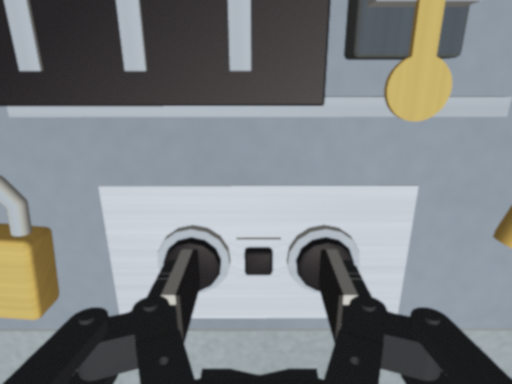

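View pics/t5.png

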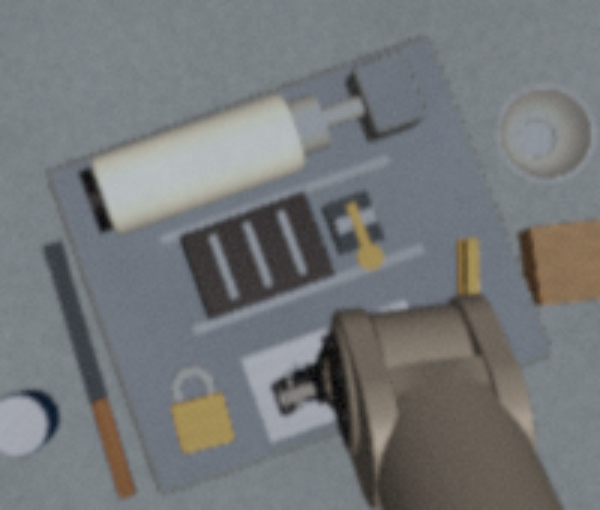

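Request:
step_arm --pt "0 0 0 0 0 0" --pt "0 0 0 0 0 0" --pt "0 0 0 0 0 0" --pt "0 0 0 0 0 0" --pt "0 0 0 0 0 0" --pt "0 0 0 0 0 0" --pt "0 0 0 0 0 0" --pt "0 0 0 0 0 0"

```text
t: 9.45
eef_pos: [0.4668, -0.1103, 0.0774]
tool_rot: [0.117, 0.698, 0.116, -0.697]
contact_force: [-9.4, 2.0, 30.0]
gripper_width: 0.669
```

```bash
python3 w.py w6
python3 - <<'E'
from w import *
for n in('w3','w4','w5','w6'):
    f=np.load(n+'.npz');p=f['p']; row=p[50].max(1).astype(int)
    # right edge of the dark hood along row 95
    r=p[98].max(1)<75; c=np.where(r)[0]; c=c[c<500]
    print(n,c.min(),c.max(), wplane(f['W'],[c.max(),98],.09)[0].round(4))
E
```

```text
[ 0.46675778 -0.11029819  0.07741823] 0.6691998257518378 [-9.3817393   2.01435226 29.97645945] [ 0.39160503  0.4037423  -0.34716618  2.12344417  0.22546049  0.64770946
 -1.34884547]
[[ 0.001  0.326 -0.945]
 [-0.001 -0.945 -0.326]
 [-1.     0.001 -0.   ]]
w3 164 499 [ 0.5677 -0.1703  0.09  ]
w4 107 471 [ 0.5643 -0.1604  0.09  ]
w5 0 322 [ 0.546  -0.1074  0.09  ]
w6 0 322 [ 0.546  -0.1074  0.09  ]
```

The guard is at rest: its right edge stays at column 322 over the last second. Now I release straight up.

Request:
step_arm --pt "-0.2 0 0 0 0 0" --pt "-0.4 0 0 0 0 0" --pt "-0.7 0 0 0 0 0" --pt "-0.8 0 0 0 0 0" --pt "-0.8 0 0 0 0 0" --pt "-0.8 0 0 0 0 0" --pt "-0.3 0 0 0 0 0" --pt "0 0 0 0 0 0"

```text
t: 10.5
eef_pos: [0.4667, -0.1104, 0.2355]
tool_rot: [0.117, 0.698, 0.117, -0.697]
contact_force: [0.6, -0.9, 1.0]
gripper_width: 0.667
```

```bash
python3 w.py w7
python3 - <<'E'
from w import *
f=np.load('w7.npz');p,d,W=f['p'],f['d'],f['W']
K=np.array(bot.camera_model('wrist')['mtx'])
def wp(r,c):
    z=float(np.median(d[r-1:r+2,c-1:c+2]));return (W@np.array([(c-K[0,2])/K[0,0]*z,-(r-K[1,2])/K[1,1]*z,-z,1]))[:3]
g=p.max(2)[120:240,150:350]
k,l,s,c=cv2.connectedComponentsWithStats((g<85).astype(np.uint8))
for i in range(1,k):
    if s[i,4]>60: q=c[i]+[150,120];print(q.round(),s[i,4],wp(int(q[1])+2,int(q[0])).round(4))
r=(p[60].max(1)<75).nonzero()[0]
print(r.min(),r.max(),[(x,wp(60,x).round(4).tolist()) for x in(r.min()+4,r.max()-4)])
E
```

```text
[ 0.46665554 -0.11037165  0.2354911 ] 0.6672196262769038 [ 0.60319894 -0.89574436  0.9550131 ] [ 0.46260274  0.1758331  -0.40127868  1.98239646  0.08183351  0.99735683
 -1.21585488]
[[ 0.001  0.326 -0.945]
 [-0.    -0.945 -0.326]
 [-1.     0.001 -0.001]]
[224. 176.] 662 [ 0.4549 -0.0797  0.0908]
[293. 176.] 661 [ 0.4753 -0.139   0.0906]
[258. 174.] 144 [ 0.4635 -0.1099  0.0781]
136 302 [(np.int64(140), [0.5282, 0.003, 0.1171]), (np.int64(298), [0.5693, -0.1097, 0.071])]
```

View pics/w7.png

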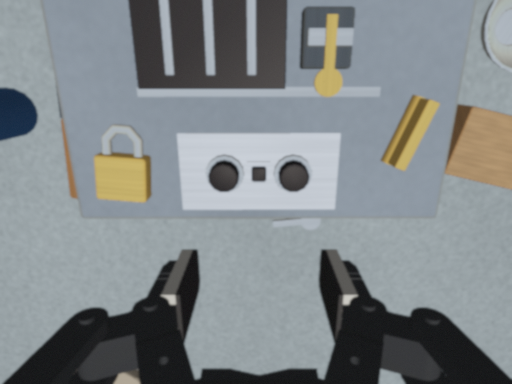

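```bash
python3 -c "
from station import bot
print(bot.hand_in())"
```

```text
the job is handed in; nothing more can be done
None
```

I pressed both release buttons together with one fingertip on each and held them down at about 30 N in total, after a brief peak of 42 N. I kept holding for about 5 s until the guard stopped, then lifted straight up about 158 mm clear and handed the job in at about 10.6 s. No verdict was reported.

**Guard:** It travelled about 69 mm by the camera, against 70 mm nominal. Its edge did not move during the last second of the hold.

**Buttons and stop key:** After release the button tops read 90.8 and 90.6 mm, so both are up (90 mm nominal). The stop key reads 78.1 mm, also up (78 mm nominal).

**Loose things:** The ones visible in the last wrist picture looked undisturbed. I did not measure each one against its starting position.

**Contact:** The force reading was near zero after I moved clear. None of these checks failed. The camera's estimates of the button positions differed by 1 to 2 mm on the wrist views, and by up to about 6 mm on the first top and side views.

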